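# Seat the valve stem against the stop of the V-groove fixture

## Robot

A 6-joint arm with a two-finger parallel gripper is mounted at the origin on the work surface. World frame = base frame: x ahead of the robot, y to its left, z up, the work surface at z = 0. Lengths are in m, angles in degrees, forces in N, time in s.
With the tool pointing down it reaches from about 0.25 to 0.725 m from the base axis. Payload 9.7 kg.
Tool frame: the origin (TCP) lies at the very end of the fingers, on their centre line; the grasp point (between the pads) lies 19 mm behind it; z points along the fingers, y is the line along which they close (so a half turn about z gives the same grasp; the last joint's range is limited). The gripper opens to 85 mm and grips with 20 to 120 N. Pads are 22 mm wide; open, the fingers measure 114 mm over their backs; the gripper's body (76 mm by 85 mm) begins 54 mm behind the grasp point. The pads swing forward as they close: fully open they stand 13 mm farther back than shut.
Start: joints at [66.979, 4.979, 10.078, 95.1, 0, 90], TCP at [0.215, 0.506, 0.231] pointing down, gripper open.
Joint ranges: [-179.16, 179.16], [-48.56, 103.87], [-65.8, 70.77], [-126.05, 130.52], [-82.76, 87.17], [-180, 180]. Speed limits (degrees/s): [127.2, 127.2, 147.25, 180, 180, 180].

## Interface

Orientations are given as [roll, pitch, yaw] about the fixed x, y, z axes, in that order (R = Rz(yaw) Ry(pitch) Rx(roll)).
In Python, from workcell import bot gives the robot as it stands.
- The arm moves only by the tool arm_command, never from a script. Its argument "series" is a list of rows, each a list of 4 numbers: the shift along the tool's x, y, z in m, then the turn about the tool's z in rad. A call has exactly 5 rows; each row is the pose to reach, as a shift and turn from the pose commanded when the call began, along the tool's axes at that moment; what a row does not reach only later rows make up. A row lasts 1/10 s, in which the tool goes at most 50 mm and 8.59 degrees, less where a joint would pass 70% of its speed; a pose out of reach is approached as far as the arm can. A call with a gripper value outside its range is refused whole. "hand" is the finger opening in m, from 0 to 0.0854, set as the call begins (left out, the last holds). The fingers move at their own pace and stop on an object; "grip_force" is the grip in N (left out, the last holds). Time passes only in rows, so rows that repeat a pose let the fingers close, or fill a call up. It gives the time, the measured TCP pose, the force, the opening and the grip force at its end, in the units of the state.
- bot.get_obs(): the state, without advancing time (a new reading comes with each control period).
- bot.camera(name): name is "side" or "top"; returns a dict with "color" (480x640x3 uint8, blue, green, red), "camera_matrix" (3x3 intrinsics, pixels), "xyz" and "orientation" of the camera in the world. Camera axes: x right, y up, looking along -z (the intrinsics and any distortion apply to the point x, -y, -z); pixel columns grow to the right and rows downward; lengths in m; the calibration is good to about 2 mm. A picture is of the moment at which its call begins. There is no depth.
- bot.job_done(): hands the job in; it is judged then, once.
Trained networks look in the newest picture that a camera, given by its name, has taken for a name from the list of things; names that differ only in an ending like _2 or _b are one class to them, and where a whole thing is asked for, a point or a joint stands for the part that bears it (a point fixed in the world has none). Each returns a list of dicts, best first, with "confidence" (0 to 1); they miss things now and then, are a little off and sometimes report something else, mostly with a low value. They report only what shows in the picture. A call takes as long as a camera call. They do not tell look-alikes from the thing itself.
- bot.find_in(camera, target): "location" ([column, row] in pixels, amid what is visible of it).
- bot.mark_of(camera, target): "location" ([column, row] in pixels: a listed point, or the origin of a listed thing).
The state is a dict: "time": time; "q": joint angles; "qd": joint speeds; "joint_efforts": joint torques, N m; "ee_pos": TCP position; "tcp_rot": TCP orientation; "wrist_force": force on the tool from outside, world axes, zero at the start; "torque": the same for the moment, N m; "opening": finger opening in m; "grasp_force": force on a finger pad.
Only numpy, scipy, OpenCV 4.12 (cv2) and the standard library are available. Lean on these libraries where they do the work, as an engineer would, in place of code of your own. Each camera call takes 0.05 s, during which the arm holds its last target. There are 200 camera calls.

## Task

Take the long brass valve stem with the thin nose from the tine rack and lay it in the V-groove of the fixture, over the finger gap and short of the bridge, with its nose towards the stop. Then push it gently along the groove, under the bridge, until the nose is home on the end of the stop rod, wherever that is set, and keep it pressed there with about 10 N for a good half second (the stop must never feel more than 16 N). Back off and leave the stem resting against the rod, with everything else where it is.

Things in the scene. Friction and masses are not known exactly. Their poses are not given: they have to be found in the camera images.
- stem_center (a point): Centre of the long brass stem's thick part: round bar 20 mm in diameter, 110 mm long along its own y axis; a nose 10 mm in diameter, 15 mm long, on the +y end, a flat face at the other. 0.24 to 0.39 kg. At first it lies level in any of the rack's three places, along the rack's y, axis 72 mm above the bench, middle free all round (tines 32 mm either side of the place's middle).
- stem_nose (a point): Centre of the flat tip of the stem's nose, 70 mm from the stem's centre along its +y axis.
- stem_rear (a point): Centre of the stem's flat rear face, 55 mm from the stem's centre along its -y axis.
- rack: Fixed bench rack: upright plate 450 mm wide, 100 mm high, at x = 66 to 74 mm of the rack's frame (x points away from the robot), with three pairs of bent steel tines, rods 8 mm thick. Origin on the bench under the middle place. Stems lie along y in the crooks at x = 0, y = -150, 0, +150 mm, nose to +y; tine tips reach x = -38 mm, 79 mm high.
- vblock: Fixed V-groove fixture. Origin on the bench; the 90 degree groove runs along y at x = 0. Flat tops 52 mm above the bench, V 22 mm wide there, rails 40 mm wide, base 84 x 310 x 12 mm. Groove from y = -142 to -72 and -32 to +127 mm; between them a finger gap open down to the base. Bridge at y = 32 to 46 mm: underside 71, top 79 mm high, 67 mm wide. Stop at the +y end.
- groove_load (a point): Middle of the finger gap, at y = -52 mm of the fixture, on the axis of a 20 mm bar lying in the groove (55 mm above the bench). With the stem's centre here its nose ends 14 mm short of the bridge. Axes as the fixture's. Sliding the stem along the groove takes some 1 to 4 N, by friction that varies.
- stop: Steel stop housing (50 x 24 x 71 mm) fixed at the fixture's +y end, origin on the bench below the middle of its front (y = 128 mm of the fixture; axes as the fixture's). A rod 14 mm in diameter sticks out of it towards -y on the groove's axis; its setting varies and is not measured: the rod's flat end lies anywhere from y = 80 to 116 mm of the fixture. The end gives 1 mm for each 10 N.
- short_stem: Bystander in the rack: shorter plain brass stem, 20 mm in diameter, 84 mm long, no nose. Origin at its centre.
- flanged_stem: Bystander in the rack: shorter brass stem, 20 mm in diameter, 84 mm long, with a disc 32 mm in diameter round its middle. Origin at its centre.
- gauge_ring: Bystander: chrome ring 60 mm in diameter, 18 mm high, on the bench beyond the fixture's -y end.
- collar: Bystander: aluminium cylinder collar 68 mm in diameter, 30 mm high, on the bench beyond the fixture's +y end.
- seal_puller: Bystander: yellow plastic tamper seal puller, 130 mm long, 28 mm wide and 10 mm thick, lying beyond the rack's -y end.
- grease_jar: Bystander: jar 56 mm in diameter, 65 mm high, beyond the rack's +y end.
- screwdriver: Bystander: screwdriver lying on the left of the bench.
- brush: Bystander: brush lying on the right of the bench.
Things that resemble listed ones, but are neither listed nor needed, are in the scene too. What is shaped like the part that bears stem_center but pink is not meant.

How it is judged:
By the outcome, as a careful person would: the job done as asked, in the order asked, and still so for the second after the job is handed in, with the robot touching nothing.
It also fails if it takes over 67 s, if anything falls off the work surface, if the arm or the gripper's body presses on something with over 40 N, if the wrist force passes 120 N, or if a joint passes its speed limit or range.

## Working session

There is one attempt and no reset: what is moved stays moved. The work goes in short steps, Python scripts to look and compute and a tool call to move; the robot and the scene stay as the last step left them, time stands still between calls to the robot, and variables do not carry over. Pictures are saved under pics/ and viewed, at most 11 in all, crops included, and the job is handed in when it is done.

Besides the shell and the picture viewer there is one more tool, called after "Request:" in YAML: its name, and indented under it one key for each argument. arm_command: Moves the arm, as the interface text tells. Its arguments: {"type":"object","properties":{"series":{"type":"array"},"hand":{"type":"number"},"grip_force":{"type":"number"}},"required":["series"]}

```bash
ls; mkdir -p pics; cat > h.py <<'E'
from workcell import bot
import numpy as np, cv2
from scipy.spatial.transform import Rotation as R
def cam(n):
    c=bot.camera(n); return c
def ori(o):
    o=np.array(o,float)
    return o if o.shape==(3,3) else R.from_euler('xyz',o,degrees=True).as_matrix()
def ray(c,px):
    K=np.array(c['camera_matrix']); d=np.linalg.inv(K)@[px[0],px[1],1]
    d=ori(c['orientation'])@(d*[1,-1,-1]); return np.array(c['xyz']),d
def at_z(c,px,z):
    o,d=ray(c,px); return o+d*(z-o[2])/d[2]
def tri(cs,pxs):
    A=np.zeros((3,3));b=np.zeros(3)
    for c,p in zip(cs,pxs):
        o,d=ray(c,p); d=d/np.linalg.norm(d);M=np.eye(3)-np.outer(d,d);A+=M;b+=M@o
    return np.linalg.solve(A,b)
def proj(c,P):
    v=ori(c['orientation']).T@(np.array(P)-c['xyz'])*[1,-1,-1]; u=np.array(c['camera_matrix'])@v; return u[:2]/u[2]
E
python3 - <<'E'
from h import *
print(bot.get_obs())
for n in('top','side'):
    c=cam(n); cv2.imwrite(f'pics/{n}0.png',c['color']); print({k:v for k,v in c.items() if k!='color'})
    for t in ['rack','vblock','groove_load','stop','stem_center','stem_nose','stem_rear','short_stem','flanged_stem']:
        print(n,t,[(np.round(d['location'],1).tolist(),round(d['confidence'],2)) for d in bot.mark_of(n,t)][:4])
E
```

```text
pics
{'time': 0.0, 'q': array([ 6.69776608e+01,  5.00988894e+00,  1.00320271e+01,  9.51018111e+01,
       -1.18218941e-03,  9.00003718e+01]), 'qd': array([-0.02922618, -0.003722  ,  0.05282859, -0.02488723,  0.07537494,
       -0.08532779]), 'joint_efforts': array([ 6.27530881e-04, -5.20391178e+01,  4.64799142e+01,  1.64874044e-02,
        4.00411045e-05,  3.14685920e-06]), 'ee_pos': array([0.21500224, 0.50594993, 0.23057298]), 'tcp_rot': array([-1.79920327e+02,  1.18270534e-03,  1.56977291e+02]), 'wrist_force': array([-0.8643176 , -0.85685259, -0.43170901]), 'torque': array([-0.02844853,  0.05487648, -0.00367772]), 'grasp_force': 0.0, 'opening': 0.08535320742388726}
{'camera_matrix': array([[493.05079706,   0.        , 325.96950143],
       [  0.        , 493.05079706, 238.63553162],
       [  0.        ,   0.        ,   1.        ]]), 'xyz': array([ 0.31867878, -0.01915411,  1.22492798]), 'orientation': array([  6.5724065 ,   1.29667263, -89.4692543 ])}
top rack [([325.1, 171.6], 0.75)]
top vblock [([362.0, 237.0], 0.84)]
top groove_load [([388.2, 233.1], 0.63), ([321.2, 160.7], 0.
[... 520 characters left out ...]
],
       [  0.        , 605.3826014 , 240.35360283],
       [  0.        ,   0.        ,   1.        ]]), 'xyz': array([0.60558777, 1.30167911, 1.09219772]), 'orientation': array([ 52.09202483,  -0.67222438, 175.45779609])}
side rack [([270.0, 268.7], 0.56)]
side vblock [([328.8, 245.9], 0.61)]
side groove_load [([325.9, 221.2], 0.58)]
side stop []
side stem_center [([357.3, 344.1], 0.7), ([272.9, 249.5], 0.57), ([409.1, 316.3], 0.56)]
side stem_nose [([386.5, 339.3], 0.89), ([435.1, 324.0], 0.79), ([273.8, 265.7], 0.74)]
side stem_rear [([334.8, 350.4], 0.96), ([270.3, 239.3], 0.75)]
side short_stem [([271.0, 286.6], 0.56), ([318.5, 172.4], 0.32)]
side flanged_stem [([266.4, 216.6], 0.73)]
```

View pics/top0.png

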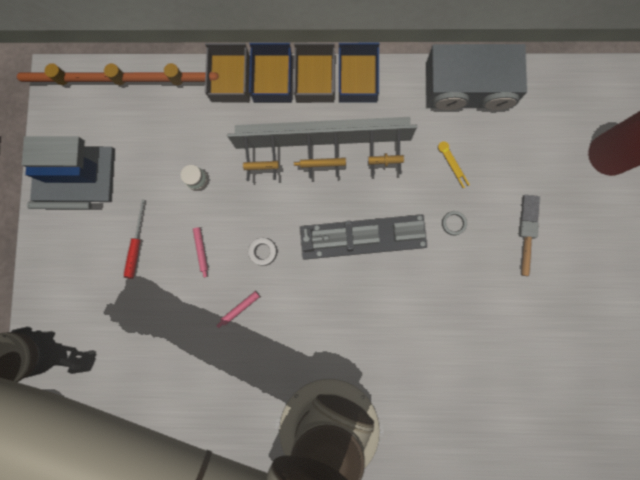

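View pics/side0.png

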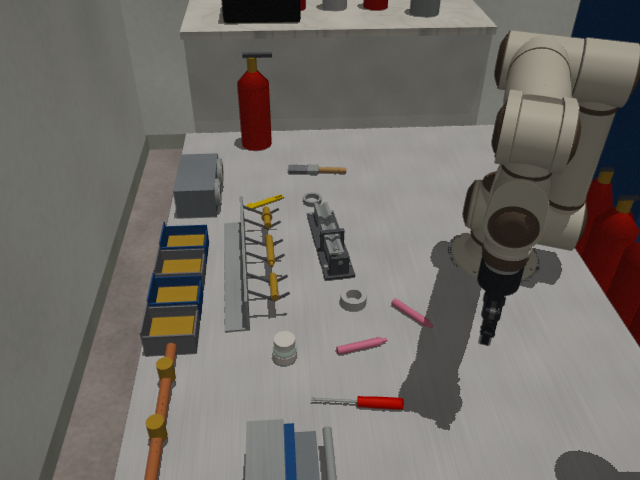

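```bash
python3 - <<'E'
from h import *
c=cam('top'); s=cam('side')
pts=dict(center=((321.3,160.7),(272.9,249.5),.072),nose=((295.4,166.2),(273.8,265.7),.072),rear=((347.1,161.5),(270.3,239.3),.072),
 short=((263.5,164.8),(271,286.6),.072),flanged=((388.3,158.3),(266.4,216.6),.072),vblock=((362,237),(328.8,245.9),0),load=((388.2,233.1),(325.9,221.2),.055),rack=((325.1,171.6),(270,268.7),0))
for k,(a,b,z) in pts.items(): print(k,at_z(c,a,z).round(4),at_z(s,b,z).round(4),tri([c,s],[a,b]).round(4))
print('stop',at_z(c,(312.6,241.1),0))
im=c['color'][130:270,230:430]; cv2.imwrite('pics/crop0.png',cv2.resize(im,None,fx=4,fy=4,interpolation=cv2.INTER_CUBIC))
E
```

```text
center [0.6394 0.0211 0.072 ] [0.6266 0.0278 0.072 ] [0.633  0.0224 0.0704]
nose [0.6257 0.0831 0.072 ] [0.6252 0.0953 0.072 ] [0.6267 0.0841 0.0631]
rear [ 0.6376 -0.0407  0.072 ] [ 0.633  -0.0174  0.072 ] [ 0.6376 -0.0402  0.0561]
short [0.6289 0.16   0.072 ] [0.6335 0.1754 0.072 ] [0.6331 0.1618 0.0594]
flanged [ 0.6458 -0.1392  0.072 ] [ 0.6431 -0.125   0.072 ] [ 0.6458 -0.1396  0.0626]
vblock [ 0.4643 -0.0801  0.    ] [ 0.4661 -0.0683  0.    ] [ 0.4652 -0.0805 -0.0097]
load [ 0.4675 -0.1398  0.055 ] [ 0.4715 -0.115   0.055 ] [ 0.4695 -0.1417  0.0356]
rack [0.6311 0.0137 0.    ] [0.6373 0.0223 0.    ] [ 0.6354  0.0135 -0.0083]
stop [0.45315504 0.04327382 0.        ]
```

View pics/crop0.png

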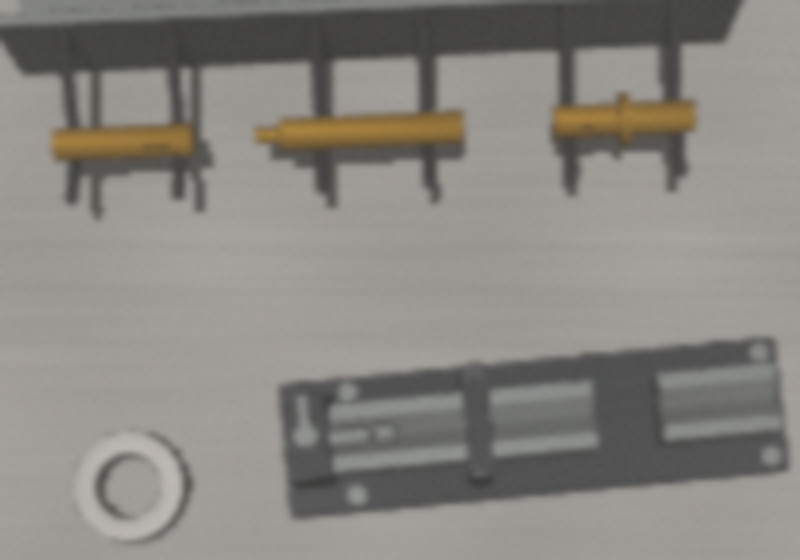

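The top view shows the brass candidates: the nosed stem in the middle place (321,161), nose to the left at (295,166); the short stem (264,165); the flanged stem (388,158). The pink look-alikes are at (204,249) and (241,307). I choose the middle one, and the crop confirms the thin nose and long bar. The fixture spans (300,226)–(427,247), with its stop at the left end.

Next I check the calibration against the known TCP and refine by fitting the fixture's corners.

```bash
python3 - <<'E'
from h import *
from scipy.optimize import least_squares
c=cam('top'); s=cam('side')
for n,k in(('top',c),('side',s)): print(n,proj(k,[.215,.506,.2306]),proj(k,[0,0,0]))
# base corners from crop (z=.012): (+x,+y),(-x,+y),(-x,-y),(+x,-y)
q=[(280,385),(295,517),(788,468),(772,338)]
px=[(a/4+230-.375,b/4+130-.375) for a,b in q]
loc=[(.042,.155,.012),(-.042,.155,.012),(-.042,-.155,.012),(.042,-.155,.012)]
def T(p,l):
    C,S=np.cos(p[2]),np.sin(p[2]); return [p[0]+C*l[0]-S*l[1],p[1]+S*l[0]+C*l[1],l[2]]
f=lambda p:np.ravel([proj(c,T(p,l))-u for l,u in zip(loc,px)])
r=least_squares(f,[.46,-.08,0]); print('vblock',r.x,np.degrees(r.x[2]),r.fun.round(1))
# stem: mid of nose tip / rear edges in crop (z=.072)
for nm,qq in(('nose',(256,134)),('rear',(463,127)),('shoulder',(281,132))):
    print(nm,at_z(c,(qq[0]/4+230-.375,qq[1]/4+130-.375),.072).round(4))
print('rodend?',at_z(c,(366/4+229.6,434/4+129.6),.055),at_z(c,(393/4+229.6,432/4+129.6),.055))
x,y,w,h=220,170,160,120
cv2.imwrite('pics/crop1.png',cv2.resize(s['color'][y:y+h,x:x+w],None,fx=5,fy=5,interpolation=cv2.INTER_CUBIC))
for l in loc: print(proj(s,T(r.x,l)).round(1), ((proj(s,T(r.x,l))-[x,y])*5).round())
for l in ((0,-.052,.055),(0.0,.128,.071)): print('loc',T(r.x,l),proj(c,T(r.x,l)),proj(s,T(r.x,l)))
E
```

```text
top [ 74.73964799 345.07610734] [328.31639821 429.33084186]
side [484.66036425 330.7297408 ] [492.7572725  254.16745224]
vblock [ 0.46462458 -0.08189541  0.10547558] 6.043305789927219 [-0.5 -0.1 -1.2  0.4  0.9  0.4  0.8 -0.7]
nose [0.6332 0.0875 0.072 ]
rear [ 0.6379 -0.0366  0.072 ]
shoulder [0.6345 0.0725 0.072 ]
rodend? [0.4544674 0.0202278 0.055    ] [0.45577716 0.00410362 0.055     ]
[324.7 276.1] [524. 530.]
[355.  272.6] [675. 513.]
[332.7 208.3] [563. 191.]
[306.1 210.9] [430. 204.]
loc [np.float64(0.4700991504185409), np.float64(-0.13360642995487967), 0.055] [385.60051213 232.0178702 ] [325.83797741 217.44221879]
loc [np.float64(0.45114872855756205), np.float64(0.04539323907076666), 0.071] [310.19942921 238.64385057] [338.51076082 251.23820887]
```

View pics/crop1.png

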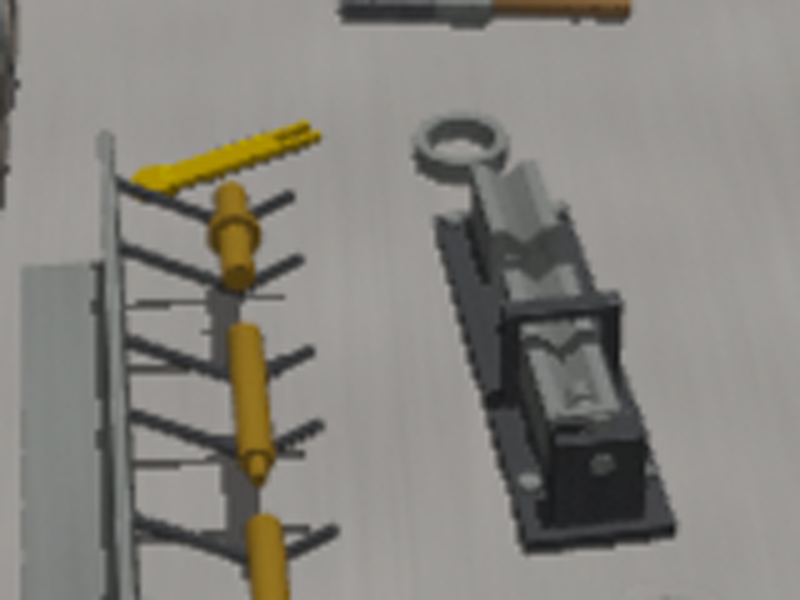

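Crop 1 agrees on all points: the middle stem has the nose (260,470 in the crop) pointing to the stop end, and the fixture lies clear with its bridge at (560,310). First I move across at safe height towards the stem.

```bash
cat >> h.py <<'E'
def delta(P,yaw):
    o=bot.get_obs(); Rm=R.from_euler('xyz',o['tcp_rot'],degrees=True).as_matrix()
    d=Rm.T@(np.array(P)-o['ee_pos']); t=-(yaw-o['tcp_rot'][2]+180)%360-0
    t=(-(yaw-o['tcp_rot'][2])+180)%360-180
    print('t',round(o['time'],2),'pos',o['ee_pos'].round(4),'rot',np.round(o['tcp_rot'],2),'d',d.round(4),'turn',np.radians(t).round(4),'F',o['wrist_force'].round(2),'open',round(o['opening'],4),'g',round(o['grasp_force'],1))
E
python3 -c "
from h import *
delta([.6365,.018,.17],92.5)"
```

```text
t 1.2 pos [0.2151 0.5062 0.2313] rot [180.     0.   156.98] d [-0.5788 -0.2845  0.0613] turn 1.1253 F [ 0.63 -0.76 -0.26] open 0.0857 g 0.0
```

Request:
arm_command:
  series:
    - [-0.579,-0.285,0.05,1.125]
    - [-0.579,-0.285,0.05,1.125]
    - [-0.579,-0.285,0.05,1.125]
    - [-0.579,-0.285,0.05,1.125]
    - [-0.579,-0.285,0.05,1.125]
  hand: 0.055

```text
time: 1.7
ee_pos: [0.3788, 0.3158, 0.212]
tcp_rot: [180.0, -0.0, 113.7]
wrist_force: [1.0, 0.5, 0.4]
opening: 0.0551
grasp_force: 0.0
```

```bash
python3 -c "
from h import *
delta([.6365,.018,.17],92.5)"
```

```text
t 1.7 pos [0.3788 0.3158 0.212 ] rot [ 1.7996e+02 -1.0000e-02  1.1368e+02] d [-0.3763  0.1164  0.0421] turn 0.3696 F [0.98 0.54 0.42] open 0.0551 g 0.0
```

Request:
arm_command:
  series:
    - [-0.376,0.116,0.042,0.37]
    - [-0.376,0.116,0.042,0.37]
    - [-0.376,0.116,0.042,0.37]
    - [-0.376,0.116,0.042,0.37]
    - [-0.376,0.116,0.042,0.37]

```text
time: 2.2
ee_pos: [0.5426, 0.1284, 0.1855]
tcp_rot: [180.0, -0.0, 92.8]
wrist_force: [-0.4, 1.2, 1.0]
opening: 0.0552
grasp_force: 0.0
```

```bash
python3 -c "
from h import *
delta([.6365,.018,.17],92.5)"
```

```text
t 2.2 pos [0.5426 0.1284 0.1855] rot [ 1.7996e+02 -1.0000e-02  9.2790e+01] d [-0.1148  0.0885  0.0155] turn 0.005 F [-0.39  1.25  1.04] open 0.0552 g 0.0
```

Request:
arm_command:
  series:
    - [-0.115,0.0885,0.0155,0.005]
    - [-0.115,0.0885,0.0155,0.005]
    - [-0.115,0.0885,0.0155,0.005]
    - [-0.115,0.0885,0.0155,0.005]
    - [-0.115,0.0885,0.0155,0.005]

```text
time: 2.7
ee_pos: [0.6356, 0.0188, 0.169]
tcp_rot: [-179.9, -0.0, 92.4]
wrist_force: [-0.6, -0.5, -0.7]
opening: 0.0548
grasp_force: 0.0
```

```bash
python3 - <<'E'
from h import *
delta([.6365,.018,.053],92.5)
c=cam('top');s=cam('side'); o=bot.get_obs(); p=np.array(o['ee_pos']); w=np.radians(o['tcp_rot'][2]); ty=np.array([np.sin(w),-np.cos(w),0])
out=[]
for k,x,y in((c,270,120),(s,210,170)):
    im=cv2.resize(k['color'][y:y+120,x:x+100],None,fx=4,fy=4,interpolation=cv2.INTER_CUBIC)
    for q in(p+ty*.0275+[0,0,.006],p-ty*.0275+[0,0,.006]):
        u=(proj(k,q)-[x,y]+.5)*4; cv2.circle(im,tuple(int(v) for v in u),4,(255,0,255),1)
    for q in([.6379,-.0366,.072],[.6332,.0875,.072]):
        u=(proj(k,q)-[x,y]+.5)*4; cv2.circle(im,tuple(int(v) for v in u),4,(0,255,0),1)
    out.append(im)
cv2.imwrite('pics/chk.png',np.hstack(out))
E
```

```text
t 2.7 pos [0.6356 0.0188 0.169 ] rot [-1.7991e+02 -1.0000e-02  9.2410e+01] d [-0.0009  0.0011  0.116 ] turn -0.0015 F [-0.59 -0.53 -0.69] open 0.0548 g 0.0
```

View pics/chk.png

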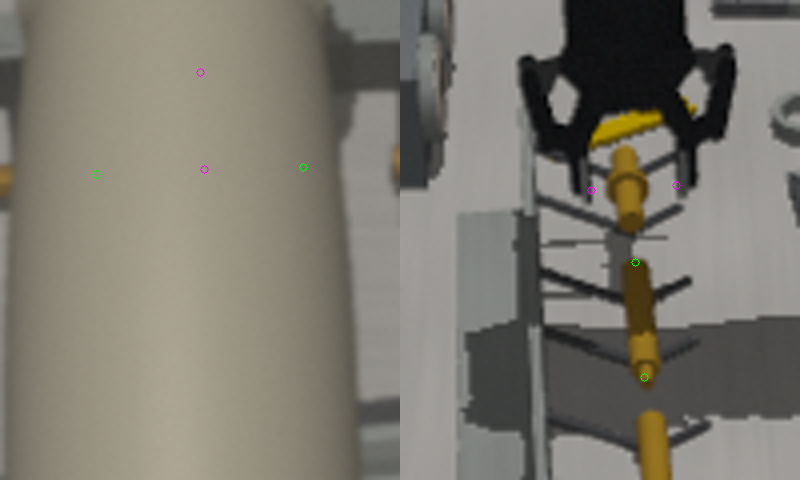

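The top view is occluded by the arm. The side crop shows the open fingers at (588,200) and (688,195), straddling the stem's line, with the stem's nose at (648,385). The side camera has a common row bias of about 2.5 px and its columns agree, so the top-view estimate stands. Descending.

Request:
arm_command:
  series:
    - [-0.001,0.001,0.03,-0.008]
    - [-0.001,0.001,0.06,-0.008]
    - [-0.001,0.001,0.085,-0.008]
    - [-0.001,0.001,0.105,-0.008]
    - [-0.001,0.001,0.118,-0.008]

```text
time: 3.3
ee_pos: [0.6355, 0.0202, 0.0511]
tcp_rot: [-180.0, -0.0, 93.1]
wrist_force: [0.0, 0.1, -0.2]
opening: 0.0552
grasp_force: 0.0
```

Request:
arm_command:
  series:
    - [0,0,0,0]
    - [0,0,0,0]
    - [0,0,0,0]
    - [0,0,0,0]
    - [0,0,0,0]
  hand: 0.015
  grip_force: 40

```text
time: 3.8
ee_pos: [0.6367, 0.0191, 0.0537]
tcp_rot: [179.9, -0.0, 93.0]
wrist_force: [-6.5, 1.2, 6.7]
opening: 0.0185
grasp_force: 39.3
```

```bash
python3 -c "
from h import *
delta([.6363,.018,.13],92.8)"
```

```text
t 3.8 pos [0.6367 0.0191 0.0537] rot [ 1.7993e+02 -3.0000e-02  9.2990e+01] d [-0.001  -0.0003 -0.0763] turn 0.0034 F [-6.46  1.18  6.75] open 0.0185 g 39.3
```

Request:
arm_command:
  series:
    - [0,0,-0.005,0]
    - [0,0,-0.02,0]
    - [0,0,-0.04,0]
    - [0,0,-0.065,0]
    - [0,0,-0.09,0]

```text
time: 4.3
ee_pos: [0.6366, 0.0187, 0.1438]
tcp_rot: [180.0, 0.0, 93.0]
wrist_force: [0.7, 0.4, -3.5]
opening: 0.0188
grasp_force: 39.3
```

```bash
python3 - <<'E'
from h import *
s=cam('side'); 
delta([.4701,-.1336,.15],96.04)
cv2.imwrite('pics/held.png',cv2.resize(s['color'][160:280,210:350],None,fx=5,fy=5,interpolation=cv2.INTER_CUBIC))
E
```

```text
t 4.35 pos [0.638  0.0187 0.1489] rot [1.7962e+02 2.0000e-02 9.2970e+01] d [-0.1434 -0.1756 -0.0023] turn -0.0535 F [-1.19 -0.6   2.16] open 0.0189 g 39.5
```

View pics/held.png

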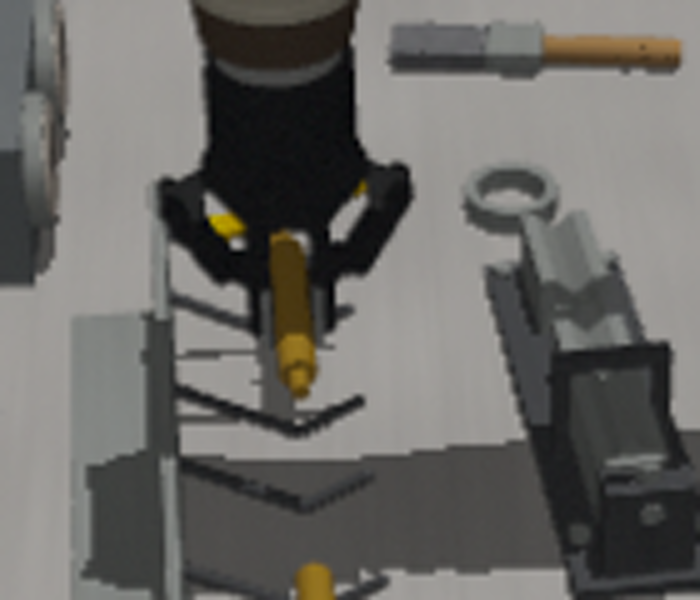

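The stem is held level in the fingers (nose at (300,385) in the crop) and clear of the rack. I refine the groove line from crop 0's rail edges while moving over.

Request:
arm_command:
  series:
    - [-0.143,-0.175,-0.004,-0.053]
    - [-0.143,-0.175,-0.004,-0.053]
    - [-0.143,-0.175,-0.004,-0.053]
    - [-0.143,-0.175,-0.004,-0.053]
    - [-0.143,-0.175,-0.004,-0.053]

```text
time: 4.85
ee_pos: [0.4668, -0.135, 0.1465]
tcp_rot: [180.0, 0.1, 95.9]
wrist_force: [1.2, 0.4, -3.1]
opening: 0.0184
grasp_force: 40.1
```

```bash
python3 - <<'E'
from h import *
c=cam('top')
W=lambda q,z:at_z(c,(q[0]/4+229.625,q[1]/4+129.625),z)
P=[W(q,.052) for q in((332,438),(464,425),(663,407),(778,397))]
for p,ly in zip(P,(.127,None,None,-.142)):
    C,S=np.cos(.1055),np.sin(.1055); d=p[:2]-[.4646,-.0819]; print('local',(C*d[0]+S*d[1]).round(4),(-S*d[0]+C*d[1]).round(4))
im=cv2.imread('pics/top0.png')[205:265,295:435]
cv2.imwrite('pics/fix.png',cv2.resize(im,None,fx=5.6,fy=5.6,interpolation=cv2.INTER_CUBIC))
delta([.4701,-.1336,.15],96.04)
E
```

```text
local 0.0006 0.1231
local 0.0006 0.0437
local -0.0004 -0.0757
local -0.0012 -0.1446
t 4.9 pos [ 0.4655 -0.1363  0.1468] rot [-1.7997e+02  1.0000e-01  9.5870e+01] d [ 0.0022  0.0049 -0.0032] turn -0.003 F [ 1.92 -2.87 -2.01] open 0.0189 g 40.2
```

View pics/fix.png

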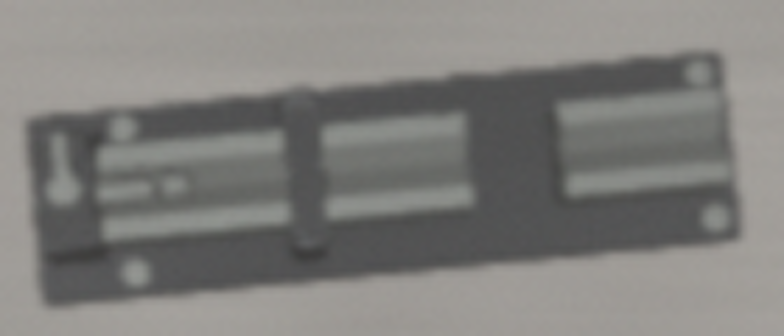

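The fixture crop shows the rails and bridge (305,170). The rod is on the groove's axis and ends near (188,187), or possibly (152,187), which is about y = 88 to 103 mm. I fine-align at height, then lower.

```bash
python3 -c "
from h import *
delta([.4699,-.1357,.045],95.8)"
```

```text
t 4.9 pos [ 0.4655 -0.1363  0.1468] rot [-1.7997e+02  1.0000e-01  9.5870e+01] d [0.0003 0.0045 0.1018] turn 0.0012 F [ 1.92 -2.87 -2.01] open 0.0189 g 40.2
```

Request:
arm_command:
  series:
    - [0,0.002,0.02,0]
    - [0,0.002,0.04,0]
    - [0,0.002,0.055,0]
    - [0,0.002,0.06,0]
    - [0,0.002,0.06,0]

```text
time: 5.4
ee_pos: [0.471, -0.1328, 0.0855]
tcp_rot: [-179.9, -0.0, 96.0]
wrist_force: [-0.1, 0.5, -2.7]
opening: 0.0188
grasp_force: 40.1
```

```bash
python3 -c "
from h import *
delta([.4699,-.1357,.045],95.8)"
```

```text
t 5.4 pos [ 0.471  -0.1328  0.0855] rot [-1.7995e+02 -2.0000e-02  9.6030e+01] d [-0.0028 -0.0013  0.0405] turn 0.004 F [-0.1   0.45 -2.71] open 0.0188 g 40.1
```

Request:
arm_command:
  series:
    - [-0.003,-0.001,0.01,0.004]
    - [-0.003,-0.001,0.02,0.004]
    - [-0.003,-0.001,0.03,0.004]
    - [-0.003,-0.001,0.038,0.004]
    - [-0.003,-0.001,0.038,0.004]

```text
time: 5.9
ee_pos: [0.4697, -0.1358, 0.0464]
tcp_rot: [-179.9, -0.0, 95.8]
wrist_force: [0.1, -1.0, -3.0]
opening: 0.0183
grasp_force: 40.2
```

```bash
python3 - <<'E'
from h import *
s=cam('side'); c=cam('top')
delta([.4699,-.1357,.0367],95.8)
a=cv2.resize(s['color'][175:295,280:380],None,fx=4,fy=4,interpolation=cv2.INTER_CUBIC)
b=cv2.resize(c['color'][180:300,295:395],None,fx=4,fy=4,interpolation=cv2.INTER_CUBIC)
cv2.imwrite('pics/lower.png',np.hstack([a,b]))
E
```

```text
t 6.0 pos [ 0.4704 -0.136   0.0479] rot [-1.7998e+02 -1.0000e-02  9.5790e+01] d [ 0.0003 -0.0005  0.0112] turn -0.0002 F [-0.9  -0.49 -2.71] open 0.0183 g 40.2
```

View pics/lower.png

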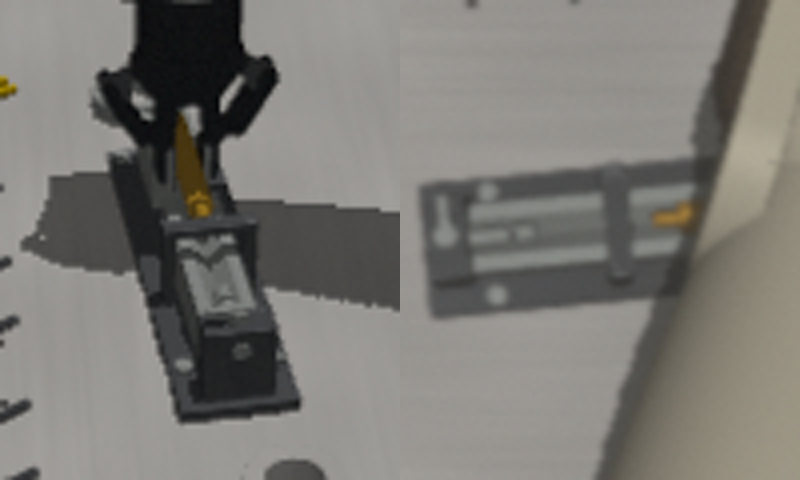

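The stem is over the groove's centre line: its nose is at (652,220) in the right panel, with the rails at rows 190 to 253. It is about 11 mm short of the bridge at (620,220). Lowering it in.

Request:
arm_command:
  series:
    - [0,0,0.002,0]
    - [0,0,0.004,0]
    - [0,0,0.006,0]
    - [0,0,0.008,0]
    - [0,0,0.009,0]

```text
time: 6.5
ee_pos: [0.4704, -0.136, 0.0387]
tcp_rot: [-180.0, -0.0, 95.8]
wrist_force: [-0.8, -0.2, -3.1]
opening: 0.0185
grasp_force: 40.2
```

```bash
python3 -c "
from h import *
delta([.4699,-.1357,.0367],95.8)"
```

```text
t 6.5 pos [ 0.4704 -0.136   0.0387] rot [-179.99   -0.     95.79] d [ 0.0003 -0.0005  0.002 ] turn -0.0002 F [-0.77 -0.24 -3.15] open 0.0185 g 40.2
```

Request:
arm_command:
  series:
    - [0,0,0.001,0]
    - [0,0,0.0015,0]
    - [0,0,0.002,0]
    - [0,0,0.0025,0]
    - [0,0,0.003,0]

```text
time: 7.0
ee_pos: [0.4711, -0.1361, 0.0368]
tcp_rot: [179.9, 0.0, 95.8]
wrist_force: [-2.3, 2.1, 8.1]
opening: 0.0184
grasp_force: 41.2
```

Seated with light contact. Release and rise.

Request:
arm_command:
  series:
    - [0,0,0,0]
    - [0,0,0,0]
    - [0,0,0,0]
    - [0,0,0,0]
    - [0,0,0,0]
  hand: 0.05

```text
time: 7.5
ee_pos: [0.4704, -0.136, 0.0359]
tcp_rot: [-180.0, -0.0, 95.8]
wrist_force: [-0.1, 0.3, -0.2]
opening: 0.0502
grasp_force: 0.0
```

Request:
arm_command:
  series:
    - [0,0,-0.01,0]
    - [0,0,-0.03,0]
    - [0,0,-0.06,0]
    - [0,0,-0.08,0]
    - [0,0,-0.08,0]

```text
time: 8.0
ee_pos: [0.472, -0.1365, 0.1197]
tcp_rot: [179.7, 0.1, 95.8]
wrist_force: [-0.8, -0.3, -1.0]
opening: 0.0503
grasp_force: 0.0
```

```bash
python3 - <<'E'
from h import *
y=np.radians(5.8);g=np.array([-np.sin(y),np.cos(y)]);o=np.array([.4646,-.084])
delta(np.r_[o+g*-.150,.12],95.8)
s=cam('side'); im=cv2.resize(s['color'][175:275,270:370],None,fx=5,fy=5,interpolation=cv2.INTER_CUBIC)
cv2.imwrite('pics/laid.png',im)
for t in('stem_nose','stem_rear','stem_center'): print(t,[(np.round(d['location'],1).tolist(),round(d['confidence'],2)) for d in bot.mark_of('side',t)][:4])
for l in(.018,-.107): print(proj(s,np.r_[o+g*l,.055]))
E
```

```text
t 8.0 pos [ 0.472  -0.1365  0.1197] rot [1.7972e+02 1.1000e-01 9.5790e+01] d [-0.0971 -0.002  -0.0001] turn -0.0002 F [-0.78 -0.34 -1.05] open 0.0503 g 0.0
stem_nose [([333.2, 234.2], 0.71), ([383.5, 339.2], 0.63), ([432.9, 325.9], 0.63)]
stem_rear [([336.6, 343.4], 0.81), ([395.7, 302.3], 0.62), ([322.1, 206.9], 0.54)]
stem_center [([408.3, 313.1], 0.72), ([328.2, 219.7], 0.7), ([357.0, 342.9], 0.68)]
[330.37767771 231.1947003 ]
[322.50034404 206.46908422]
```

View pics/laid.png

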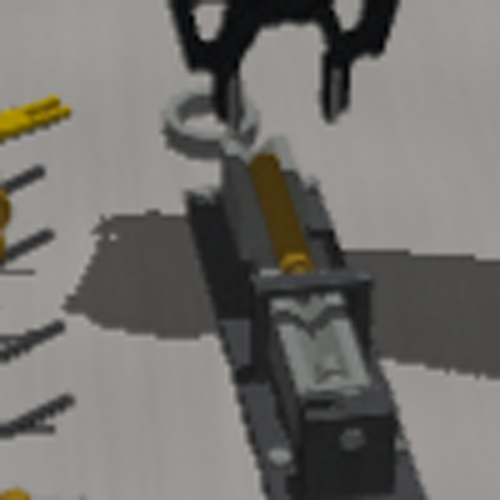

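The stem lies in the groove, with its nose at (295,262) in the crop, short of the bridge, and the fingers are clear. Now I close the fingers and go behind the rear face.

Request:
arm_command:
  series:
    - [-0.03,0.001,0,0]
    - [-0.06,0.001,0,0]
    - [-0.085,0.001,0,0]
    - [-0.085,0.001,0,0]
    - [-0.085,0.001,0,0]
  hand: 0
  grip_force: 20

```text
time: 8.7
ee_pos: [0.4794, -0.2205, 0.1148]
tcp_rot: [-179.9, -0.1, 95.7]
wrist_force: [-0.4, -0.3, -0.5]
opening: 0.0001
grasp_force: 0.0
```

```bash
python3 - <<'E'
from h import *
delta([.479,-.2206,.055],95.8)
E
```

```text
t 8.7 pos [ 0.4794 -0.2205  0.1148] rot [-1.799e+02 -7.000e-02  9.572e+01] d [-0.0002 -0.0003  0.0598] turn -0.0014 F [-0.38 -0.27 -0.5 ] open 0.0001 g 0.0
```

Request:
arm_command:
  series:
    - [0,0,0.02,0]
    - [0,0,0.04,0]
    - [0,0,0.053,0]
    - [0,0,0.058,0]
    - [0,0,0.058,0]

```text
time: 9.2
ee_pos: [0.4797, -0.2199, 0.0575]
tcp_rot: [-179.9, -0.0, 95.8]
wrist_force: [0.2, -0.7, -0.1]
opening: -0.0002
grasp_force: 0.0
```

```bash
python3 - <<'E'
from h import *
delta([.479,-.2206,.055],95.8)
E
```

```text
t 9.2 pos [ 0.4797 -0.2199  0.0575] rot [-1.7995e+02 -3.0000e-02  9.5820e+01] d [-0.0006 -0.0008  0.0025] turn 0.0003 F [ 0.2  -0.66 -0.06] open -0.0002 g 0.0
```

Request:
arm_command:
  series:
    - [0,-0.0005,0.002,0]
    - [0.003,-0.0005,0.002,0]
    - [0.006,-0.0005,0.002,0]
    - [0.009,-0.0005,0.002,0]
    - [0.012,-0.0005,0.002,0]

```text
time: 9.7
ee_pos: [0.4784, -0.2083, 0.0562]
tcp_rot: [180.0, 0.0, 95.8]
wrist_force: [-0.8, -0.3, 0.2]
opening: 0.0002
grasp_force: 0.0
```

Request:
arm_command:
  series:
    - [0.002,0,0,0]
    - [0.004,0,0,0]
    - [0.006,0,0,0]
    - [0.008,0,0,0]
    - [0.01,0,0,0]

```text
time: 10.2
ee_pos: [0.4774, -0.1988, 0.056]
tcp_rot: [-180.0, 0.0, 95.8]
wrist_force: [0.4, -1.4, -0.2]
opening: -0.0002
grasp_force: 1.1
```

Request:
arm_command:
  series:
    - [0.002,0,0,0]
    - [0.004,0,0,0]
    - [0.006,0,0,0]
    - [0.008,0,0,0]
    - [0.01,0,0,0]

```text
time: 10.7
ee_pos: [0.4763, -0.1886, 0.056]
tcp_rot: [180.0, 0.0, 95.8]
wrist_force: [0.2, -1.5, -0.4]
opening: 0.0002
grasp_force: 1.1
```

```bash
python3 - <<'E'
from h import *
delta([.479,-.2206,.055],95.8)
E
```

```text
t 10.7 pos [ 0.4763 -0.1886  0.056 ] rot [180.     0.    95.78] d [-0.0322 -0.0006  0.001 ] turn -0.0003 F [ 0.19 -1.45 -0.37] open 0.0002 g 1.1
```

Request:
arm_command:
  series:
    - [0.002,0,0,0]
    - [0.004,0,0,0]
    - [0.006,0,0,0]
    - [0.008,0,0,0]
    - [0.01,0,0,0]

```text
time: 11.2
ee_pos: [0.4753, -0.1786, 0.0559]
tcp_rot: [-180.0, -0.0, 95.8]
wrist_force: [-0.4, -2.5, -0.5]
opening: 0.0
grasp_force: 1.1
```

Request:
arm_command:
  series:
    - [0.002,0,0,0]
    - [0.004,0,0,0]
    - [0.006,0,0,0]
    - [0.008,0,0,0]
    - [0.01,0,0,0]

```text
time: 11.7
ee_pos: [0.4743, -0.1686, 0.0559]
tcp_rot: [-180.0, 0.0, 95.8]
wrist_force: [-0.7, -1.9, -0.2]
opening: -0.0001
grasp_force: 1.1
```

Request:
arm_command:
  series:
    - [0.002,0,0,0]
    - [0.004,0,0,0]
    - [0.006,0,0,0]
    - [0.008,0,0,0]
    - [0.01,0,0,0]

```text
time: 12.2
ee_pos: [0.4733, -0.1587, 0.0559]
tcp_rot: [-180.0, 0.0, 95.8]
wrist_force: [-0.7, -2.6, 0.3]
opening: -0.0004
grasp_force: 1.1
```

Request:
arm_command:
  series:
    - [0.002,0,0,0]
    - [0.004,0,0,0]
    - [0.006,0,0,0]
    - [0.008,0,0,0]
    - [0.01,0,0,0]

```text
time: 12.7
ee_pos: [0.4722, -0.1487, 0.0559]
tcp_rot: [-180.0, 0.0, 95.8]
wrist_force: [-0.9, -3.1, 0.4]
opening: -0.0001
grasp_force: 1.2
```

```bash
python3 - <<'E'
from h import *
delta([.479,-.2206,.055],95.8)
s=cam('side'); c=cam('top')
a=cv2.resize(s['color'][200:290,300:365],None,fx=6,fy=6,interpolation=cv2.INTER_CUBIC)
b=cv2.resize(c['color'][195:285,298:363],None,fx=6,fy=6,interpolation=cv2.INTER_CUBIC)
cv2.imwrite('pics/near.png',np.hstack([a,b]))
E
```

```text
t 12.7 pos [ 0.4722 -0.1487  0.0559] rot [-179.99    0.     95.79] d [-0.0722 -0.0005  0.0009] turn -0.0002 F [-0.88 -3.08  0.39] open -0.0001 g 1.2
```

View pics/near.png

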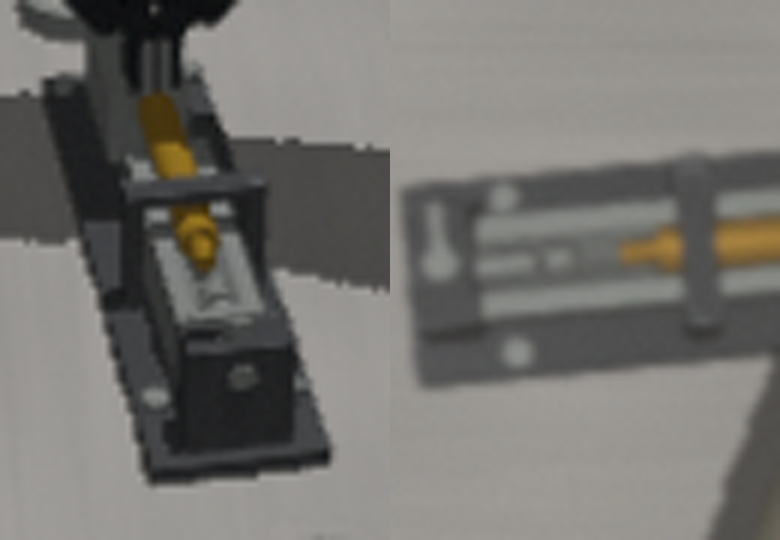

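Left: the stem passes cleanly under the bridge. Right: the nose tip is at (620,252) and the rod's visible end at (573,258), so the gap is about 19 mm, or more if the end is at 535. Sliding force is about 2 to 3 N. I close most of the gap, then creep.

Request:
arm_command:
  series:
    - [0.002,0,0,0]
    - [0.004,0,0,0]
    - [0.006,0,0,0]
    - [0.008,0,0,0]
    - [0.01,0,0,0]

```text
time: 13.3
ee_pos: [0.4713, -0.1388, 0.056]
tcp_rot: [180.0, 0.0, 95.8]
wrist_force: [-0.6, -2.4, 0.3]
opening: -0.0001
grasp_force: 1.2
```

Request:
arm_command:
  series:
    - [0.0007,0,0,0]
    - [0.0014,0,0,0]
    - [0.002,0,0,0]
    - [0.0026,0,0,0]
    - [0.003,0,0,0]

```text
time: 13.8
ee_pos: [0.471, -0.136, 0.0559]
tcp_rot: [-180.0, 0.0, 95.8]
wrist_force: [0.0, -2.5, 0.1]
opening: 0.0
grasp_force: 1.3
```

Request:
arm_command:
  series:
    - [0.0003,0,0,0]
    - [0.0006,0,0,0]
    - [0.0009,0,0,0]
    - [0.0012,0,0,0]
    - [0.0012,0,0,0]

```text
time: 14.3
ee_pos: [0.4709, -0.1347, 0.0559]
tcp_rot: [180.0, -0.0, 95.8]
wrist_force: [-0.3, -2.2, 0.5]
opening: -0.0004
grasp_force: 1.2
```

Request:
arm_command:
  series:
    - [0.0003,0,0,0]
    - [0.0006,0,0,0]
    - [0.0009,0,0,0]
    - [0.0012,0,0,0]
    - [0.0012,0,0,0]

```text
time: 14.8
ee_pos: [0.4707, -0.1335, 0.0559]
tcp_rot: [-180.0, -0.0, 95.8]
wrist_force: [-0.8, -3.4, 1.0]
opening: 0.0001
grasp_force: 1.2
```

Request:
arm_command:
  series:
    - [0.0003,0,0,0]
    - [0.0006,0,0,0]
    - [0.0009,0,0,0]
    - [0.0012,0,0,0]
    - [0.0012,0,0,0]

```text
time: 15.3
ee_pos: [0.4706, -0.1323, 0.0559]
tcp_rot: [-180.0, -0.0, 95.8]
wrist_force: [-0.3, -3.2, 0.9]
opening: -0.0005
grasp_force: 1.3
```

Request:
arm_command:
  series:
    - [0.0003,0,0,0]
    - [0.0006,0,0,0]
    - [0.0009,0,0,0]
    - [0.0012,0,0,0]
    - [0.0012,0,0,0]

```text
time: 15.8
ee_pos: [0.4705, -0.1311, 0.0559]
tcp_rot: [-180.0, -0.0, 95.8]
wrist_force: [-1.0, -3.3, 0.9]
opening: -0.0002
grasp_force: 1.3
```

Request:
arm_command:
  series:
    - [0.0003,0,0,0]
    - [0.0006,0,0,0]
    - [0.0009,0,0,0]
    - [0.0012,0,0,0]
    - [0.0012,0,0,0]

```text
time: 16.3
ee_pos: [0.4704, -0.1301, 0.056]
tcp_rot: [-180.0, 0.0, 95.8]
wrist_force: [-0.1, -3.8, 1.3]
opening: -0.0001
grasp_force: 2.2
```

Request:
arm_command:
  series:
    - [0.0002,0,0,0]
    - [0.0004,0,0,0]
    - [0.0006,0,0,0]
    - [0.0006,0,0,0]
    - [0.0006,0,0,0]

```text
time: 16.8
ee_pos: [0.4704, -0.1298, 0.056]
tcp_rot: [-180.0, 0.1, 95.8]
wrist_force: [-0.8, -5.8, 0.7]
opening: 0.0
grasp_force: 3.2
```

Request:
arm_command:
  series:
    - [0.0003,0,0,0]
    - [0.0006,0,0,0]
    - [0.0008,0,0,0]
    - [0.0008,0,0,0]
    - [0.0008,0,0,0]

```text
time: 17.3
ee_pos: [0.4704, -0.1295, 0.056]
tcp_rot: [180.0, 0.1, 95.7]
wrist_force: [-0.9, -9.6, -0.3]
opening: 0.0001
grasp_force: 4.4
```

```bash
python3 - <<'E'
from h import *
delta([.479,-.2206,.055],95.8)
E
```

```text
t 17.3 pos [ 0.4704 -0.1295  0.056 ] rot [1.800e+02 1.100e-01 9.575e+01] d [-0.0915 -0.0005  0.0012] turn -0.0009 F [-0.91 -9.59 -0.29] open 0.0001 g 4.4
```

Request:
arm_command:
  series:
    - [0.0003,0,0,0]
    - [0.0006,0,0,0]
    - [0.0008,0,0,0]
    - [0.0008,0,0,0]
    - [0.0008,0,0,0]

```text
time: 17.8
ee_pos: [0.4704, -0.1291, 0.0561]
tcp_rot: [180.0, 0.2, 95.7]
wrist_force: [-0.3, -10.9, -0.7]
opening: 0.0002
grasp_force: 5.7
```

Request:
arm_command:
  series:
    - [0,0,0,0]
    - [0,0,0,0]
    - [0.0002,0,0,0]
    - [0.0002,0,0,0]
    - [0.0002,0,0,0]

```text
time: 18.3
ee_pos: [0.4704, -0.129, 0.0561]
tcp_rot: [180.0, 0.2, 95.7]
wrist_force: [0.0, -11.8, -0.3]
opening: 0.0001
grasp_force: 6.0
```

Request:
arm_command:
  series:
    - [0.0001,0,0,0]
    - [0.0001,0,0,0]
    - [0.0001,0,0,0]
    - [0.0001,0,0,0]
    - [0.0001,0,0,0]

```text
time: 18.8
ee_pos: [0.4704, -0.129, 0.0561]
tcp_rot: [180.0, 0.2, 95.7]
wrist_force: [0.8, -12.6, 0.0]
opening: 0.0003
grasp_force: 6.2
```

Request:
arm_command:
  series:
    - [0,0,0,0]
    - [0,0,0,0]
    - [0,0,0,0]
    - [0,0,0,0]
    - [0,0,0,0]

```text
time: 19.3
ee_pos: [0.4704, -0.129, 0.0561]
tcp_rot: [180.0, 0.2, 95.7]
wrist_force: [0.0, -12.7, -0.6]
opening: -0.0001
grasp_force: 6.2
```

Held at about 12.7 N total, so roughly 10 N on the stop. The stiffness of about 10 N/mm and the position both match the rod end. I hold once more, then back off slowly and rise.

Request:
arm_command:
  series:
    - [0,0,0,0]
    - [0,0,0,0]
    - [0,0,0,0]
    - [0,0,0,0]
    - [0,0,0,0]

```text
time: 19.8
ee_pos: [0.4704, -0.129, 0.0561]
tcp_rot: [180.0, 0.2, 95.7]
wrist_force: [-0.1, -12.4, 0.2]
opening: 0.0
grasp_force: 6.2
```

Request:
arm_command:
  series:
    - [-0.0006,0,0,0]
    - [-0.0012,0,0,0]
    - [-0.0018,0,0,0]
    - [-0.0024,0,0,0]
    - [-0.004,0,0,0]

```text
time: 20.3
ee_pos: [0.4705, -0.131, 0.0558]
tcp_rot: [-180.0, -0.1, 95.8]
wrist_force: [-0.3, 0.8, 0.2]
opening: 0.0001
grasp_force: 0.0
```

Request:
arm_command:
  series:
    - [-0.004,0,0,0]
    - [-0.01,0,0,0]
    - [-0.018,0,-0.01,0]
    - [-0.02,0,-0.04,0]
    - [-0.02,0,-0.08,0]

```text
time: 20.8
ee_pos: [0.4716, -0.1519, 0.136]
tcp_rot: [-179.8, -0.1, 95.7]
wrist_force: [1.6, -0.2, 0.5]
opening: 0.0001
grasp_force: 0.0
```

Request:
arm_command:
  series:
    - [-0.02,0,-0.04,0]
    - [-0.05,0,-0.06,0]
    - [-0.05,0,-0.06,0]
    - [-0.05,0,-0.06,0]
    - [-0.05,0,-0.06,0]

```text
time: 21.3
ee_pos: [0.4771, -0.2008, 0.1951]
tcp_rot: [-179.9, -0.1, 95.8]
wrist_force: [0.4, 0.2, -0.7]
opening: 0.0002
grasp_force: 0.0
```

```bash
python3 - <<'E'
from h import *
delta([.479,-.2206,.055],95.8)
s=cam('side'); c=cam('top')
a=cv2.resize(s['color'][200:290,300:365],None,fx=6,fy=6,interpolation=cv2.INTER_CUBIC)
b=cv2.resize(c['color'][195:285,298:363],None,fx=6,fy=6,interpolation=cv2.INTER_CUBIC)
cv2.imwrite('pics/end.png',np.hstack([a,b]))
E
```

```text
t 21.3 pos [ 0.4771 -0.2008  0.1951] rot [-1.7993e+02 -6.0000e-02  9.5780e+01] d [-0.0201  0.      0.1401] turn -0.0004 F [ 0.38  0.15 -0.74] open 0.0002 g 0.0
```

View pics/end.png

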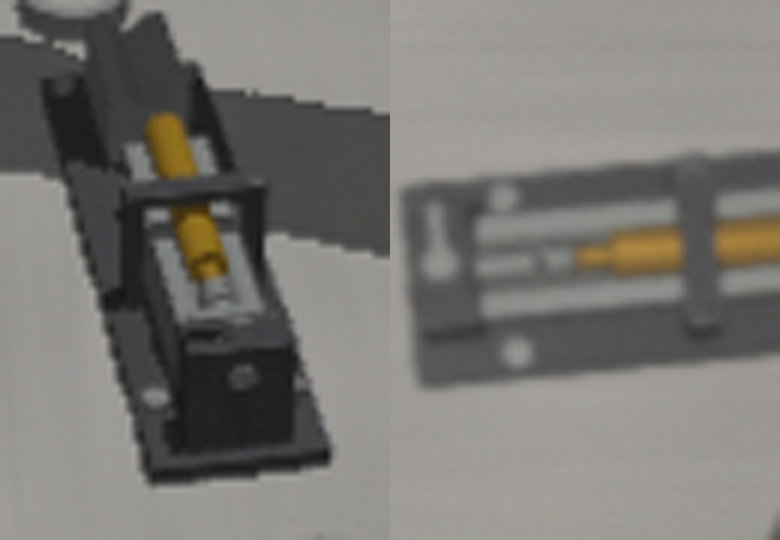

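The nose tip at (576,258) meets the rod end at (573,258), the stem lies in the groove under the bridge, and the gripper is clear. Handing in.

```bash
python3 -c "
from workcell import bot
print(bot.job_done())"
```

```text
the job is handed in; nothing more can be done
None
```

The brass stem lies in the groove under the bridge with its nose against the stop rod. It was held there for over a second at about 10 N, estimated as 12.5 N at the wrist less about 3 N of sliding friction, and the job is handed in at about 21 s of the 67 s allowed.

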